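# Make up a loan kit and a sensor kit on a lab desk

## Task

Make up the two equipment kits. Loan kit, in the longer, empty tray: the mouse in the large compartment and one carton in the small one. Sensor kit, in the tray with two cartons already in it: the round receiver in the small compartment, and the other two cartons as a second layer squarely on top of the two already there, side by side but turned crosswise to them so that each rests on both. Stand everything upright, flat on what it rests on; do not shift the lower cartons.

Things in the scene. Friction and masses are not known exactly. Their poses are not given: they have to be found in the camera images.
- carton_1: brown cardboard carton with a pale tape strip on top, 64 (x) x 30 (y) x 36 (z) mm, about 60 g; origin at the centre of its underside, x along its length. One of three alike in the stock, upright on the desk at any yaw; which of them goes where is free. Grip it by its ends (64 mm) or, away from neighbours, across its width.
- carton_2: brown cardboard carton with a pale tape strip on top, 64 (x) x 30 (y) x 36 (z) mm, about 60 g; origin at the centre of its underside, x along its length. One of three alike in the stock, upright on the desk at any yaw; which of them goes where is free. Grip it by its ends (64 mm) or, away from neighbours, across its width.
- carton_3: brown cardboard carton with a pale tape strip on top, 64 (x) x 30 (y) x 36 (z) mm, about 60 g; origin at the centre of its underside, x along its length. One of three alike in the stock, upright on the desk at any yaw; which of them goes where is free. Grip it by its ends (64 mm) or, away from neighbours, across its width.
- mouse: black computer mouse with round ends, 100 (x) x 58 (y) x 38 (z) mm, sides upright up to 27 mm height, about 100 g; origin at the centre of its underside, x along its length towards the wheel. Loose on the desk among the stock.
- receiver: white round sensor receiver, a cylinder 52 mm in diameter and 40 mm high, bevelled at the top edge, with a grey disc on top, about 120 g; origin at the centre of its underside. Loose on the desk among the stock.
- loan_tray: white shallow tray with grey floor, fixed to the desk at any yaw, the longer, empty one: 220 (x) x 130 (y) mm outside, walls and floor 4 thick, rims and divider 12 above the desk; origin at the centre of its underside. A divider across x = +30 parts the large compartment (inside x -106 to +28, centre -39) from the small one (x +32 to +106, centre +69); both y -61 to +61.
- sensor_tray: white shallow tray with grey floor, fixed to the desk at any yaw, the one with two cartons: 200 (x) x 130 (y) mm outside, walls and floor 4 thick, rims and divider 12 above the desk; origin at the centre of its underside. A divider across x = +22 parts the square compartment (inside x -96 to +20, centre -38) from the small empty one (x +24 to +96, centre +60); both y -61 to +61.
- base_carton_1: brown cardboard carton 64 (x) x 30 (y) x 36 (z) mm, about 60 g; origin at the centre of its underside. In sensor_tray's square compartment, lower layer: length along tray x, centre at tray x -38, y +18, underside 4 mm above the desk; loose, not to be shifted. The upper two lie across both: underside 40 mm above the desk, lengths along tray y, centres at tray x -20 and -56, y 0 (6 mm gap).
- base_carton_2: brown cardboard carton 64 (x) x 30 (y) x 36 (z) mm, about 60 g; origin at the centre of its underside. In sensor_tray's square compartment, lower layer: length along tray x, centre at tray x -38, y -18, underside 4 mm above the desk; loose, not to be shifted. The upper two lie across both: underside 40 mm above the desk, lengths along tray y, centres at tray x -20 and -56, y 0 (6 mm gap).
There are look-alikes about, which are no part of the job. What is shaped like the receiver but blue is not meant.

How it is judged:
At the end, for the whole second after the job is handed in: Mouse and one carton flat in their loan_tray compartments; receiver flat in its own; the other two cartons on the lower two, within 12 mm in x and y of the stated centres, 0.22 rad of the tray's y; lower cartons within 10 mm of their start; all upright within 0.1 rad, at rest (((x of carton_1 in the frame of loan_tray between 0.044 and 0.094 m and y of carton_1 in the frame of loan_tray between -0.047 and 0.047 m and z of carton_1 in the frame of loan_tray between 0.001 and 0.007 m and angle between carton_1's own z axis and vertical below 0.1 rad) or (x of carton_2 in the frame of loan_tray between 0.044 and 0.094 m and y of carton_2 in the frame of loan_tray between -0.047 and 0.047 m and z of carton_2 in the frame of loan_tray between 0.001 and 0.007 m and angle between carton_2's own z axis and vertical below 0.1 rad) or (x of carton_3 in the frame of loan_tray between 0.044 and 0.094 m and y of carton_3 in the frame of loan_tray between -0.047 and 0.047 m and z of carton_3 in the frame of loan_tray between 0.001 and 0.007 m and angle between carton_3's own z axis and vertical below 0.1 rad)) and ((x of carton_1 in the frame of sensor_tray between -0.032 and -0.008 m and y of carton_1 in the frame of sensor_tray between -0.012 and 0.012 m and z of carton_1 in the frame of sensor_tray between 0.037 and 0.043 m and angle between carton_1's own z axis and vertical below 0.1 rad and angle between the x axis of carton_1 and the y axis of sensor_tray, either way round below 0.22 rad) or (x of carton_2 in the frame of sensor_tray between -0.032 and -0.008 m and y of carton_2 in the frame of sensor_tray between -0.012 and 0.012 m and z of carton_2 in the frame of sensor_tray between 0.037 and 0.043 m and angle between carton_2's own z axis and vertical below 0.1 rad and angle between the x axis of carton_2 and the y axis of sensor_tray, either way round below 0.22 rad) or (x of carton_3 in the frame of sensor_tray between -0.032 and -0.008 m and y of carton_3 in the frame of sensor_tray between -0.012 and 0.012 m and z of carton_3 in the frame of sensor_tray between 0.037 and 0.043 m and angle between carton_3's own z axis and vertical below 0.1 rad and angle between the x axis of carton_3 and the y axis of sensor_tray, either way round below 0.22 rad)) and ((x of carton_1 in the frame of sensor_tray between -0.068 and -0.044 m and y of carton_1 in the frame of sensor_tray between -0.012 and 0.012 m and z of carton_1 in the frame of sensor_tray between 0.037 and 0.043 m and angle between carton_1's own z axis and vertical below 0.1 rad and angle between the x axis of carton_1 and the y axis of sensor_tray, either way round below 0.22 rad) or (x of carton_2 in the frame of sensor_tray between -0.068 and -0.044 m and y of carton_2 in the frame of sensor_tray between -0.012 and 0.012 m and z of carton_2 in the frame of sensor_tray between 0.037 and 0.043 m and angle between carton_2's own z axis and vertical below 0.1 rad and angle between the x axis of carton_2 and the y axis of sensor_tray, either way round below 0.22 rad) or (x of carton_3 in the frame of sensor_tray between -0.068 and -0.044 m and y of carton_3 in the frame of sensor_tray between -0.012 and 0.012 m and z of carton_3 in the frame of sensor_tray between 0.037 and 0.043 m and angle between carton_3's own z axis and vertical below 0.1 rad and angle between the x axis of carton_3 and the y axis of sensor_tray, either way round below 0.22 rad)) and x of mouse in the frame of loan_tray between -0.079 and 0.001 m and y of mouse in the frame of loan_tray between -0.035 and 0.035 m and z of mouse in the frame of loan_tray between 0.001 and 0.007 m and angle between each of mouse, receiver, base_carton_1, base_carton_2's own z axis and vertical below 0.1 rad and x of receiver in the frame of sensor_tray between 0.046 and 0.074 m and y of receiver in the frame of sensor_tray between -0.037 and 0.037 m and z of receiver in the frame of sensor_tray between 0.001 and 0.007 m and distance of each of base_carton_1, base_carton_2 from where it was at the start of the episode below 0.01 m and linear speed of each of carton_1, carton_2, carton_3, mouse, receiver, base_carton_1, base_carton_2 below 0.02 m/s); the robot touches nothing.
It also fails if it takes over 125 s, if anything falls off the work surface, if the arm or the gripper's body presses on something with over 40 N, if the wrist force passes 120 N, or if a joint passes its speed limit or range.

## Robot

A 6-joint arm with a two-finger parallel gripper is mounted at the origin on the work surface. World frame = base frame: x ahead of the robot, y to its left, z up, the work surface at z = 0. Lengths are in m, angles in rad, forces in N, time in s.
With the tool pointing down it reaches from about 0.375 to 0.9 m from the base axis. Payload 3.1 kg.
Tool frame: the origin (TCP) lies on the centre line of the jaws, within the pads' length; the fingertips stand 19 mm ahead of it and the grasp point (between the pads) is the TCP; z points along the fingers, y is the line along which they close (so a half turn about z gives the same grasp; the last joint's range is limited). The gripper opens to 85 mm and grips with 20 to 120 N. Pads are 22 mm wide; open, the fingers measure 114 mm over their backs; the gripper's body (76 mm by 85 mm) begins 54 mm behind the grasp point. The pads swing forward as they close: fully open they stand 13 mm farther back than shut.
Start: joints at [-1.359, 0.527, 1.433, -0, 1.181, -0.178], TCP at [0.238, -0.578, 0.25] pointing down, gripper open.
Joint ranges: [-3.08, 3.08], [-0.75, 2.2], [0.22, 2.44], [-1.43, 4.57], [0, 2.65], [-2.85, 2.85]. Speed limits (rad/s): [2.79, 2.79, 3.14, 3.14, 3.14, 3.14].

## Interface

Orientations are given as a unit quaternion [x, y, z, w].
In Python, from station import manip gives the robot as it stands.
- The arm moves only by the tool servo_tool, never from a script. Its argument "rows" is a list that holds one entry, the list of rows, each a list of 7 numbers: the turn, a rotation vector about the tool's x, y, z in degrees, then the shift along the tool's x, y, z in m, then the gripper command: -1 is shut, 1 is fully open, values between are in proportion. In form: [[[wx, wy, wz, tx, ty, tz, jaw], ...]]. A call has 1 to 8 rows; each row shifts and turns the commanded pose from where the row before left it, along the tool's axes as they then stand; what a row does not reach is not made up. A row lasts 1/12 s, in which the tool goes at most 41.7 mm and 7.16 degrees, less where a joint would pass 70% of its speed; a pose out of reach is approached as far as the arm can. A call is refused whole if a number of a shift passes 0.0417 or a number of a turn 7.16, either way. A call with a gripper value outside its range is refused whole. The fingers move at their own pace and stop on an object; "squeeze" is the grip in N (left out, the last holds). Time passes only in rows, so rows that do not move let the fingers close. It gives the time, the measured TCP pose, the force, the opening and the grip force at its end, in the units of the state.
- manip.sense(): the state, without advancing time (a new reading comes with each control period).
- manip.snapshot(name): name is "side" or "top" or "wrist"; returns the picture (400x640x3 uint8, blue, green, red); there is no depth.
- manip.camera_info(name): a dict with "K" (3x3 intrinsics, pixels), "k1" (the pictures are not rectified: a ray, as slopes to the right and down, at radius r is drawn at 1 + k1 r^2 times it, then the intrinsics apply), "camera_from_world" (4x4, takes a point from world to camera coordinates). Camera axes: x right, y down, z forward; pixel columns grow to the right and rows downward; lengths in m; the calibration is good to about 2 mm. A picture is of the moment at which its call begins: read the wrist's pose just before it. camera_info takes no time and is no camera call; for the wrist camera it gives the pose at the moment of the call.
- manip.sign_off(): hands the job in; it is judged then, once.
The state is a dict: "t": time; "q": joint angles; "qd": joint speeds; "tau": joint torques, N m; "tcp_pos": TCP position; "tool_rot": TCP orientation; "force": force on the tool from outside, world axes, zero at the start; "ft_torque": the same for the moment, N m; "finger_gap": opening from 0.0 (shut) to 1.0 (fully open); "gripper_force": force on a finger pad.
Only numpy, scipy, OpenCV 4.12 (cv2) and the standard library are available. Lean on these libraries where they do the work, as an engineer would, in place of code of your own. Each camera call takes 0.05 s, during which the arm holds its last target. There are 200 camera calls.

## Working session

There is one attempt and no reset: what is moved stays moved. The work goes in short steps, Python scripts to look and compute and a tool call to move; the robot and the scene stay as the last step left them, time stands still between calls to the robot, and variables do not carry over. Pictures are saved under pics/ and viewed, at most 14 in all, crops included, and the job is handed in when it is done.

Besides the shell and the picture viewer there is one more tool, called as name(argument=value, ...) on one line, values as JSON. servo_tool: Moves the arm, as the interface text tells. Its arguments: {"type":"object","properties":{"rows":{"type":"array","items":{"type":"array","items":{"type":"array","items":{"type":"number"}}}},"squeeze":{"type":"number"}},"required":["rows"]}

```bash
mkdir -p pics; ls; python3 - <<'E'
from station import manip
import cv2
print(manip.sense())
for n in("top","side"):
    cv2.imwrite(f"pics/{n}0.png",manip.snapshot(n)); c=manip.camera_info(n); print(n,c)
E
```

```text
pics
{'t': 0.0, 'q': array([-1.35851947e+00,  5.28466817e-01,  1.43390604e+00, -2.95571693e-06,
        1.18142336e+00, -1.78524479e-01]), 'qd': array([-0.00106881, -0.00052589,  0.00059059,  0.000567  ,  0.00244598,
       -0.00119754]), 'tau': array([ 5.43609040e-04, -4.42347372e+01, -1.78020698e+01, -2.61038222e-04,
        8.30325647e-03, -7.35824244e-06]), 'tcp_pos': array([ 0.23794686, -0.57719303,  0.249332  ]), 'tool_rot': array([ 9.80969250e-01,  1.94160030e-01, -1.99593730e-05, -1.10159904e-03]), 'force': array([-0.3171206 , -0.68612669, -0.27351022]), 'ft_torque': array([ 0.02085689, -0.0164765 , -0.02385391]), 'gripper_force': 0.0, 'finger_gap': 0.996852632735953}
top {'K': array([[419.97667363,   0.        , 321.22392703],
       [  0.        , 419.97667363, 201.14161546],
       [  0.        ,   0.        ,   1.        ]]), 'k1': -0.04499043564565044, 'camera_from_world': array([[-0.00384157, -0.99995032,  0.00919774,  0.00950083],
       [-0.99657545,  0.00306854, -0.08263141,  0.50186975],
       [ 0.08259908, -0.00948368, -0.99653773,  1.08459455],
       [ 0.        ,  0.        ,  0.        ,  1.        ]])}
side {'K': array([[500.13749958,   0.        , 316.84046283],
       [  0.        , 500.13749958, 197.2273641 ],
       [  0.        ,   0.        ,   1.        ]]), 'k1': -0.12498905304452831, 'camera_from_world': array([[ 0.99917751, -0.04048045, -0.00237554, -0.51532965],
       [-0.03227358, -0.75840564, -0.65098333,  0.05073741],
       [ 0.02455048,  0.65052457, -0.7590883 ,  1.14073039],
       [ 0.        ,  0.        ,  0.        ,  1.        ]])}
```

View pics/top0.png

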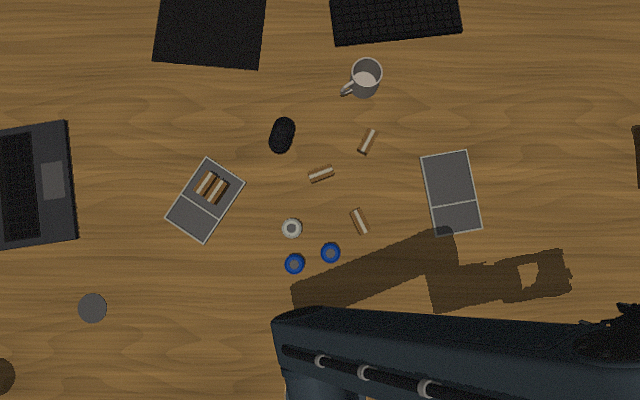

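View pics/side0.png

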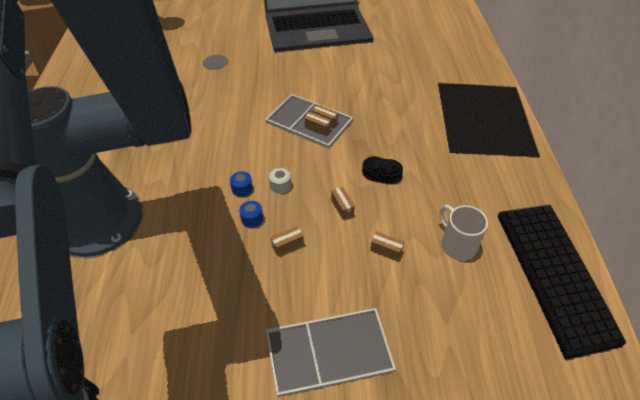

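The top view shows the sensor tray at (205,200) and the loan tray at (451,192). The candidates are:
- **Receiver:** white ring at (291,228). The look-alikes are the blue ones at (294,263) and (330,253), the grey flat disc at (92,308) and the mug at (365,78). I choose the white one.
- **Mouse:** black oval at (282,135). The other dark things are the pad and the keyboard at the top edge.
- **Cartons:** (367,141), (321,174) and (359,221). The ones at (205,183) and (216,191) are base cartons in the tray.

The side view shows the same things: receiver (280,180), mouse (382,170) and cartons (343,202), (387,244), (288,238).

```bash
cat > h.py <<'E'
import numpy as np, cv2
from station import manip
def ray(info,uv):
    p=cv2.undistortPoints(np.array(uv,float).reshape(-1,1,2),info["K"],np.array([info["k1"],0,0,0.]))[:,0]
    M=info["camera_from_world"];R=M[:3,:3];o=-R.T@M[:3,3]
    return o,np.c_[p,np.ones(len(p))]@R
def plane(info,uv,z):
    o,d=ray(info,uv); return o+d*((z-o[2])/d[:,2])[:,None]
def proj(info,P):
    M=info["camera_from_world"]
    return cv2.projectPoints(np.array(P,float).reshape(-1,1,3),cv2.Rodrigues(M[:3,:3])[0],M[:3,3],info["K"],np.array([info["k1"],0,0,0.]))[0][:,0]
def tri(a,ua,b,ub):
    o1,d1=ray(a,[ua]);o2,d2=ray(b,[ub]);d1=d1[0];d2=d2[0]
    s=np.linalg.lstsq(np.c_[d1,-d2],o2-o1,rcond=None)[0]
    p,q=o1+s[0]*d1,o2+s[1]*d2
    return (p+q)/2,np.linalg.norm(p-q)
def blobs(m,amin):
    cs=cv2.findContours(m.astype(np.uint8)*255,cv2.RETR_EXTERNAL,cv2.CHAIN_APPROX_NONE)[0]
    return [c for c in cs if cv2.contourArea(c)>=amin]
def tool():
    s=manip.sense();q=s["tool_rot"]
    from scipy.spatial.transform import Rotation
    R=Rotation.from_quat(q).as_matrix(); return s,np.array(s["tcp_pos"]),R
def plan(P,yaw,msg=""):
    """shift in tool axes (before turn), then turn about tool z deg; yaw = world angle of closing line (deg)"""
    s,p,R=tool(); cur=np.degrees(np.arctan2(R[1,1],R[0,1]))
    dy=(yaw-cur+90)%180-90
    print(msg,"shift",np.round(R.T@(np.array(P)-p),4),"turn z",round(-dy,1),"tilt",np.round(R[:2,2],3),"q6",round(s["q"][5],2),"t",round(s["t"],2))
E
python3 - <<'E'
from h import *
t,s=cv2.imread("pics/top0.png"),cv2.imread("pics/side0.png")
for n,im in(("top",t),("side",s)):
    hsv=cv2.cvtColor(im,cv2.COLOR_BGR2HSV);H,S,V=cv2.split(hsv);info=manip.camera_info(n)
    for k,m,a in(("pale",(V>140)&(S<110)&(H<30),12),("white",(V>120)&(S<40),12),("black",V<40,100),("blue",(H>95)&(H<130)&(S>120),50)):
        m[300:]=0
        if n=="side": m[:,:230]=0
        for c in blobs(m,a):
            (x,y),(w,h),an=cv2.minAreaRect(c); print(n,k,round(x,1),round(y,1),round(w,1),round(h,1),round(an),cv2.contourArea(c), np.round(plane(info,[(x,y)],.036)[0],3))
c=cv2.resize(t[110:280,160:490],None,fx=2.4,fy=2.4,interpolation=cv2.INTER_CUBIC)
cv2.imwrite("pics/c1.png",c)
E
```

```text
top pale 291.0 228.0 14.0 14.0 90 149.0 [0.431 0.086 0.036]
top pale 360.1 221.2 24.6 2.7 63 49.5 [ 0.448 -0.093  0.036]
top pale 214.9 190.6 3.3 24.4 34 50.5 [0.529 0.284 0.036]
top pale 203.8 182.3 2.8 23.6 34 47.0 [0.551 0.314 0.036]
top pale 320.5 172.6 3.3 24.0 70 42.5 [0.575 0.009 0.036]
top pale 186.8 188.0 7.2 54.6 34 16.0 [0.536 0.358 0.036]
top pale 367.7 140.1 3.1 22.8 29 45.5 [ 0.662 -0.115  0.036]
top pale 348.2 83.8 2.2 10.5 56 15.0 [ 0.815 -0.065  0.036]
top pale 367.0 71.5 29.0 30.0 90 250.5 [ 0.849 -0.116  0.036]
top white 291.0 228.0 18.0 18.0 90 253.5 [0.431 0.086 0.036]
top white 204.2 199.7 47.8 75.5 34 1427.0 [0.505 0.312 0.036]
top white 449.8 187.4 71.4 47.3 79 57.0 [ 0.536 -0.329  0.036]
top white 347.2 84.5 2.8 9.7 56 17.5 [ 0.813 -0.063  0.036]
top white 362.6 77.2 30.0 18.0 39 220.0 [ 0.833 -0.104  0.036]
top black 17.5 186.4 108.5 36.8 85 3566.5 [0.542 0.813 0.036]
top black 70.3 179.0 118.7 4.3 84 269.0 [0.561 0.669 0.036]
top black 281.6 134.9 22.5 36.7 18 669.5 [0.676 0.112 0.036]
top black 395.6 16.8 46.5 129.8 84 4988.5 [ 1.004 -0.197  0.036]
top bla
[... 1251 characters left out ...]
32.5 [1.246 0.579 0.036]
side white 610.3 52.6 15.8 6.8 39 18.0 [1.502 0.597 0.036]
side white 573.1 43.1 11.7 12.5 77 17.5 [1.388 0.648 0.036]
side white 603.9 37.5 20.7 15.5 67 23.5 [1.522 0.688 0.036]
side white 605.0 2.9 6.2 11.6 67 15.0 [1.647 0.937 0.036]
side black 547.7 257.8 124.2 56.4 62 5381.0 [ 0.997 -0.175  0.036]
side black 382.2 170.1 39.2 23.5 11 772.0 [0.676 0.093 0.036]
side black 488.0 119.6 100.8 67.5 2 5353.0 [0.984 0.268 0.036]
side black 323.0 44.3 3.0 96.7 84 171.5 [0.561 0.643 0.036]
side black 315.5 19.6 15.0 86.2 84 1124.5 [0.544 0.796 0.036]
side blue 250.9 213.7 25.6 21.4 82 441.5 [ 0.369 -0.028  0.036]
side blue 240.5 183.5 23.0 21.0 90 394.5 [0.34  0.064 0.036]
```

View pics/c1.png

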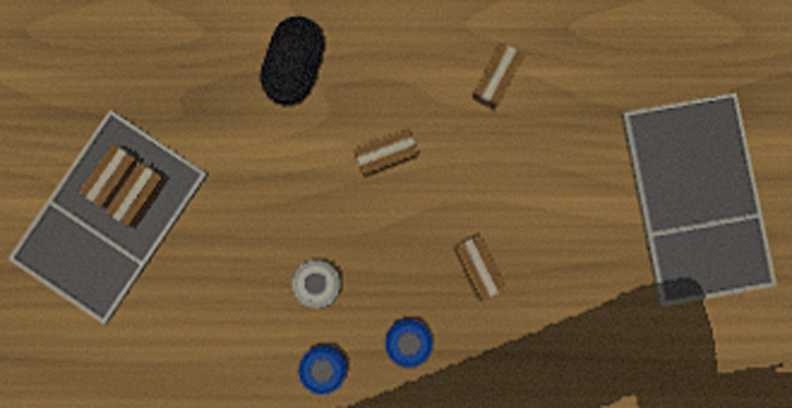

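The crop confirms the choice: the white ring with the grey disc is at crop (316,283), the two blue look-alikes are below it, and three stock cartons lie loose with the mouse above. Next I measure poses and heights.

```bash
python3 - <<'E'
from h import *
t=cv2.imread("pics/top0.png");H,S,V=cv2.split(cv2.cvtColor(t,cv2.COLOR_BGR2HSV));T=manip.camera_info("top");D=manip.camera_info("side")
for n,(x0,y0,x1,y1) in dict(sensor=(155,148,255,252),loan=(412,142,492,245)).items():
    m=np.zeros(V.shape,bool);m[y0:y1,x0:x1]=(S[y0:y1,x0:x1]<60)&(V[y0:y1,x0:x1]>50)
    c=np.vstack(blobs(m,30)); r=cv2.minAreaRect(cv2.convexHull(c)); P=plane(T,cv2.boxPoints(r),.012)
    e=[P[1]-P[0],P[2]-P[1]];L=max(e,key=np.linalg.norm)
    print(n,np.round(P.mean(0),4),[round(np.linalg.norm(v),4) for v in e],"axis deg",round(np.degrees(np.arctan2(L[1],L[0]))%180,1))
def rect(msk,z):
    c=max(blobs(msk,10),key=cv2.contourArea);r=cv2.minAreaRect(c);P=plane(T,cv2.boxPoints(r),z);e=[P[1]-P[0],P[2]-P[1]];L=max(e,key=np.linalg.norm)
    print(np.round(P.mean(0),4),[round(np.linalg.norm(v),4) for v in e],round(np.degrees(np.arctan2(L[1],L[0]))%180,1))
pale=(V>140)&(S<110)&(H<30)
for n,(x,y),z,m in(("cA",(368,140),.036,pale),("cB",(320,173),.036,pale),("cC",(360,221),.036,pale),("b1",(215,191),.04,pale),("b2",(204,182),.04,pale),("mouse",(282,135),.025,V<45)):
    k=np.zeros_like(m);k[y-28:y+28,x-28:x+28] = m[y-28:y+28,x-28:x+28]
    if n[0] in"bc": k[:]=0;k[y-13:y+14,x-13:x+14]=m[y-13:y+14,x-13:x+14]
    print(n,end=" ");rect(k,z)
for n,a,b in(("cA",(367.7,140.1),(387.4,240.9)),("cB",(320.5,172.6),(342.7,197.7)),("cC",(360.1,221.2),(286.6,235.8)),("rec",(291,228),(279.2,174)),("mouse",(281.6,134.9),(382.2,170.1))):
    print(n,*tri(T,a,D,b))
E
```

```text
sensor [0.5081 0.3176 0.012 ] [np.float64(0.2022), np.float64(0.1325)] axis deg 146.8
loan [ 0.5255 -0.3398  0.012 ] [np.float64(0.135), np.float64(0.2216)] axis deg 9.0
cA [ 0.6616 -0.1152  0.036 ] [np.float64(0.0613), np.float64(0.0082)] 150.7
cB [0.5755 0.0094 0.036 ] [np.float64(0.0628), np.float64(0.0088)] 110.0
cC [ 0.4483 -0.0925  0.036 ] [np.float64(0.007), np.float64(0.0635)] 26.0
b1 [0.5286 0.2834 0.04  ] [np.float64(0.063), np.float64(0.0088)] 147.0
b2 [0.5503 0.3129 0.04  ] [np.float64(0.061), np.float64(0.0073)] 147.1
mouse [0.6789 0.1126 0.025 ] [np.float64(0.099), np.float64(0.0602)] 162.3
cA [ 0.66087152 -0.11495804  0.03736959] 0.000758604252990073
cB [0.57508351 0.00950619 0.03676298] 0.000407587946797012
cC [ 0.44792739 -0.09241739  0.03732874] 0.0005012192288020822
rec [0.43093149 0.08587211 0.04059256] 0.000592098036751309
mouse [0.68078958 0.11336445 0.01418988] 0.0007849252328375097
```

```bash
cat > tg.py <<'E'
from h import *
import sys
def tr(c,yaw,x,y=0): a=np.radians(yaw); return (c[0]+x*np.cos(a)-y*np.sin(a),c[1]+x*np.sin(a)+y*np.cos(a))
S,sy=(.5081,.3176),146.9; L,ly=(.5255,-.3398),189.0
G=dict(cA=((.661,-.115),150.7),cB=((.575,.0095),110.),cC=((.448,-.0925),26.),rec=((.431,.086),sy+90),mouse=((.679,.1128),162.3+90),
 p_small=(tr(L,ly,.069),ly+90),p_mouse=(tr(L,ly,-.039),ly+90),p_rec=(tr(S,sy,.060),sy+90),p_in=(tr(S,sy,-.020),sy+90),p_out=(tr(S,sy,-.056),sy+90))
if __name__=="__main__":
    for n,z in zip(sys.argv[1::2],sys.argv[2::2]): (x,y),w=G[n]; plan((x,y,float(z)),w,n)
    s=manip.sense(); print("tcp",np.round(s["tcp_pos"],4),"gap mm",round(s["finger_gap"]*85,1),"F",np.round(s["force"],1),"grip",s["gripper_force"])
E
python3 tg.py cC .12
```

```text
cC shift [ 0.3788 -0.368   0.1303] turn z 86.4 tilt [-0.     0.002] q6 -0.18 t 0.1
tcp [ 0.238  -0.5773  0.2494] gap mm 84.9 F [0.7 0.4 0.7] grip 0.0
```

servo_tool(rows=[[[0, 0, 0, 0.027, -0.0263, 0, 1], [0, 0, 0, 0.027, -0.0263, 0, 1], [0, 0, 0, 0.027, -0.0263, 0, 1], [0, 0, 0, 0.027, -0.0263, 0, 1], [0, 0, 0, 0.027, -0.0263, 0, 1], [0, 0, 0, 0.027, -0.0263, 0, 1], [0, 0, 0, 0.027, -0.0263, 0, 1]]], squeeze=40)

```text
t: 0.68
tcp_pos: [0.3429, -0.3337, 0.25]
tool_rot: [0.981, 0.194, -0.0, -0.0]
force: [1.0, 0.2, -0.6]
finger_gap: 1.0
gripper_force: 0.0
```

servo_tool(rows=[[[0, 0, 0, 0.027, -0.0263, 0, 1], [0, 0, 0, 0.027, -0.0263, 0, 1], [0, 0, 0, 0.027, -0.0263, 0, 1], [0, 0, 0, 0.027, -0.0263, 0, 1], [0, 0, 0, 0.027, -0.0263, 0, 1], [0, 0, 0, 0.027, -0.0263, 0, 1], [0, 0, 0, 0.027, -0.0263, 0, 1]]])

```text
t: 1.27
tcp_pos: [0.4475, -0.0915, 0.2502]
tool_rot: [0.981, 0.194, -0.0, -0.0]
force: [0.8, -0.2, -0.4]
finger_gap: 0.996
gripper_force: 0.0
```

servo_tool(rows=[[[0, 0, -6.7, 0, 0, 0.0093, 1], [0, 0, -6.7, 0, 0, 0.0093, 1], [0, 0, -6.7, 0, 0, 0.0093, 1], [0, 0, -6.7, 0, 0, 0.0093, 1], [0, 0, -6.7, 0, 0, 0.0093, 1], [0, 0, -6.7, 0, 0, 0.0093, 1], [0, 0, -6.7, 0, 0, 0.0093, 1]]])

```text
t: 1.85
tcp_pos: [0.4472, -0.0933, 0.1846]
tool_rot: [0.821, 0.571, -0.0, -0.0]
force: [0.6, -1.1, 0.6]
finger_gap: 1.002
gripper_force: 0.0
```

servo_tool(rows=[[[0, 0, -6.7, 0, 0, 0.0093, 1], [0, 0, -6.7, 0, 0, 0.0093, 1], [0, 0, -6.7, 0, 0, 0.0093, 1], [0, 0, -6.7, 0, 0, 0.0093, 1], [0, 0, -6.7, 0, 0, 0.0093, 1], [0, 0, -6.7, 0, 0, 0.0093, 1], [0, 0, -6.7, 0, 0, 0.0093, 1], [0, 0, 0, 0, 0, 0, 1]]])

```text
t: 2.52
tcp_pos: [0.4463, -0.093, 0.1187]
tool_rot: [0.528, 0.849, -0.0, -0.002]
force: [0.1, 0.0, 1.0]
finger_gap: 1.0
gripper_force: 0.0
```

```bash
python3 - <<'E'
from h import *
i=manip.camera_info("wrist");im=manip.snapshot("wrist");cv2.imwrite("pics/w1.png",im)
print(proj(i,[(.448,-.0925,.036)]))
E
python3 tg.py cC .029
```

```text
[[324.96849906 218.31774387]]
cC shift [-0.0002  0.0016  0.0903] turn z 0.0 tilt [-0.002  0.001] q6 -0.91 t 2.57
tcp [ 0.4467 -0.0931  0.1194] gap mm 85.1 F [-0.2  0.1  0.3] grip 0.0
```

View pics/w1.png

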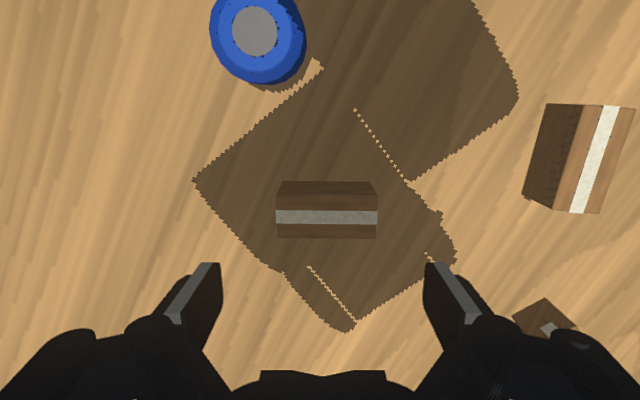

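The wrist view shows the carton's tape centred at (326,217), against a predicted (325,218), so it is aligned. Descending.

servo_tool(rows=[[[0, 0, 0, 0, 0.0016, 0.015, 1], [0, 0, 0, 0, 0, 0.025, 1], [0, 0, 0, 0, 0, 0.025, 1], [0, 0, 0, 0, 0, 0.02, 1], [0, 0, 0, 0, 0, 0.005, 1], [0, 0, 0, 0, 0, 0, 1]]])

```text
t: 3.07
tcp_pos: [0.4483, -0.0925, 0.0294]
tool_rot: [0.529, 0.848, -0.0, -0.001]
force: [0.0, -0.9, -0.6]
finger_gap: 1.003
gripper_force: 0.0
```

servo_tool(rows=[[[0, 0, 0, 0, 0, 0, 0], [0, 0, 0, 0, 0, 0, -1], [0, 0, 0, 0, 0, 0, -1], [0, 0, 0, 0, 0, 0, -1], [0, 0, 0, 0, 0, 0, -1], [0, 0, 0, 0, 0, 0, -1]]])

```text
t: 3.57
tcp_pos: [0.4495, -0.093, 0.0314]
tool_rot: [0.529, 0.849, 0.0, 0.001]
force: [-0.4, 0.0, 7.5]
finger_gap: 0.741
gripper_force: 45.1
```

servo_tool(rows=[[[0, 0, 0, 0, 0, -0.01, -1], [0, 0, 0, 0, 0, -0.025, -1], [0, 0, 0, 0, 0, -0.03, -1], [0, 0, 0, 0, 0, -0.03, -1], [0, 0, 0, 0, 0, -0.025, -1], [0, 0, 0, 0, 0, 0, -1]]])

```text
t: 4.07
tcp_pos: [0.4512, -0.0937, 0.155]
tool_rot: [0.528, 0.849, 0.001, 0.005]
force: [1.0, 0.1, -0.1]
finger_gap: 0.735
gripper_force: 44.5
```

```bash
python3 tg.py p_small .033
```

```text
p_small shift [-0.2323 -0.1087  0.1232] turn z -72.8 tilt [ 0.009 -0.004] q6 -0.91 t 4.07
tcp [ 0.4512 -0.0937  0.155 ] gap mm 62.5 F [ 1.   0.1 -0.1] grip 44.47795808315277
```

servo_tool(rows=[[[0, 0, 0, -0.029, -0.0136, 0, -1], [0, 0, 0, -0.029, -0.0136, 0, -1], [0, 0, 0, -0.029, -0.0136, 0, -1], [0, 0, 0, -0.029, -0.0136, 0, -1], [0, 0, 0, -0.029, -0.0136, 0, -1], [0, 0, 0, -0.029, -0.0136, 0, -1], [0, 0, 0, -0.029, -0.0136, 0, -1], [0, 0, 0, -0.029, -0.0136, 0, -1]]])

```text
t: 4.73
tcp_pos: [0.4528, -0.3499, 0.1498]
tool_rot: [0.529, 0.849, 0.0, -0.001]
force: [0.6, 0.0, -1.0]
finger_gap: 0.739
gripper_force: 44.4
```

servo_tool(rows=[[[0, 0, 6.7, 0, 0, 0, -1], [0, 0, 6.7, 0, 0, 0, -1], [0, 0, 6.7, 0, 0, 0, -1], [0, 0, 6.7, 0, 0, 0, -1], [0, 0, 6.7, 0, 0, 0, -1], [0, 0, 6.7, 0, 0, 0, -1], [0, 0, 6.7, 0, 0, 0, -1], [0, 0, 6.7, 0, 0, 0, -1]]])

```text
t: 5.4
tcp_pos: [0.453, -0.3483, 0.1497]
tool_rot: [0.856, 0.517, -0.0, -0.001]
force: [-0.1, -0.2, -0.6]
finger_gap: 0.74
gripper_force: 44.4
```

servo_tool(rows=[[[0, 0, 6.7, 0, 0, 0.01, -1], [0, 0, 6.7, 0, 0, 0.01, -1], [0, 0, 6.7, 0, 0, 0.01, -1], [0, 0, 6.7, 0, 0, 0.01, -1], [0, 0, 6.7, 0, 0, 0.01, -1], [0, 0, 6.7, 0, 0, 0.01, -1], [0, 0, 6.7, 0, 0, 0.01, -1], [0, 0, 6.7, 0, 0, 0.01, -1]]])

```text
t: 6.07
tcp_pos: [0.4531, -0.3484, 0.0693]
tool_rot: [0.997, 0.075, -0.0, -0.0]
force: [1.0, 0.5, -0.9]
finger_gap: 0.738
gripper_force: 44.4
```

```bash
python3 tg.py p_small .033
```

```text
p_small shift [0.0039 0.0029 0.0363] turn z -0.3 tilt [-0.001  0.001] q6 0.57 t 6.07
tcp [ 0.4531 -0.3484  0.0693] gap mm 62.7 F [ 1.   0.5 -0.9] grip 44.38910186290741
```

servo_tool(rows=[[[0, 0, 0, 0.004, 0.003, 0.01, -1], [0, 0, 0, 0, 0, 0.015, -1], [0, 0, 0, 0, 0, 0.007, -1], [0, 0, 0, 0, 0, 0.0025, -1], [0, 0, 0, 0, 0, 0, -1]]])

```text
t: 6.48
tcp_pos: [0.4579, -0.351, 0.0357]
tool_rot: [0.997, 0.079, -0.0, -0.0]
force: [0.2, -0.5, -0.1]
finger_gap: 0.738
gripper_force: 44.4
```

servo_tool(rows=[[[0, 0, 0, 0, 0, 0, 0.6], [0, 0, 0, 0, 0, 0, 0.9], [0, 0, 0, 0, 0, 0, 0.9], [0, 0, 0, 0, 0, 0, 0.9]]])

```text
t: 6.82
tcp_pos: [0.458, -0.3513, 0.0357]
tool_rot: [0.997, 0.079, 0.0, 0.0]
force: [0.5, -0.3, 0.3]
finger_gap: 0.95
gripper_force: 0.0
```

servo_tool(rows=[[[0, 0, 0, 0, 0, -0.015, 1], [0, 0, 0, 0, 0, -0.03, 1], [0, 0, 0, 0, 0, -0.035, 1], [0, 0, 0, 0, 0, -0.035, 1], [0, 0, 0, 0, 0, -0.03, 1], [0, 0, 0, 0, 0, -0.015, 1], [0, 0, 0, 0, 0, 0, 1]]])

```text
t: 7.4
tcp_pos: [0.4597, -0.3531, 0.2]
tool_rot: [0.997, 0.079, 0.003, 0.004]
force: [0.1, -0.2, 0.3]
finger_gap: 1.001
gripper_force: 0.0
```

```bash
python3 - <<'E'
from h import *
cv2.imwrite("pics/w2.png",manip.snapshot("wrist"))
E
python3 tg.py mouse .12
```

```text
mouse shift [ 0.2901 -0.425   0.0767] turn z 26.7 tilt [ 0.003 -0.004] q6 0.57 t 7.45
tcp [ 0.4588 -0.3521  0.1977] gap mm 84.9 F [-0.5  0.4 -0.3] grip 0.0
```

View pics/w2.png

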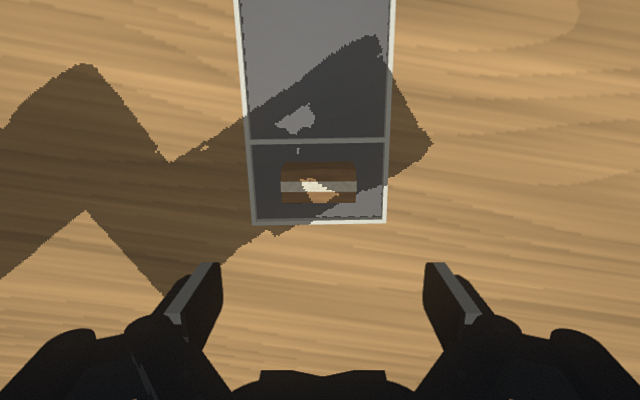

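The view shows the carton at (318,187), flat and inside the small compartment. Now the mouse.

servo_tool(rows=[[[0, 0, 0, 0.0207, -0.0304, 0, 1], [0, 0, 0, 0.0207, -0.0304, 0, 1], [0, 0, 0, 0.0207, -0.0304, 0, 1], [0, 0, 0, 0.0207, -0.0304, 0, 1], [0, 0, 0, 0.0207, -0.0304, 0, 1], [0, 0, 0, 0.0207, -0.0304, 0, 1], [0, 0, 0, 0.0207, -0.0304, 0, 1]]])

```text
t: 8.03
tcp_pos: [0.5671, -0.1163, 0.1934]
tool_rot: [0.997, 0.078, -0.002, -0.001]
force: [0.7, 0.1, -0.1]
finger_gap: 1.004
gripper_force: 0.0
```

servo_tool(rows=[[[0, 0, 0, 0.0207, -0.0304, 0, 1], [0, 0, 0, 0.0207, -0.0304, 0, 1], [0, 0, 0, 0.0207, -0.0304, 0, 1], [0, 0, 0, 0.0207, -0.0304, 0, 1], [0, 0, 0, 0.0207, -0.0304, 0, 1], [0, 0, 0, 0.0207, -0.0304, 0, 1], [0, 0, 0, 0.0207, -0.0304, 0, 1]]])

```text
t: 8.62
tcp_pos: [0.6769, 0.1162, 0.1928]
tool_rot: [0.997, 0.079, -0.002, -0.0]
force: [-0.0, -0.2, -0.0]
finger_gap: 1.0
gripper_force: 0.0
```

servo_tool(rows=[[[0, 0, 6.7, 0, 0, 0.015, 1], [0, 0, 6.7, 0, 0, 0.015, 1], [0, 0, 6.7, 0, 0, 0.015, 1], [0, 0, 6.6, 0, 0, 0.015, 1], [0, 0, 0, 0, 0, 0, 1]]])

```text
t: 9.03
tcp_pos: [0.6738, 0.1145, 0.1294]
tool_rot: [0.988, -0.155, -0.006, 0.001]
force: [-0.3, -1.0, 0.3]
finger_gap: 1.0
gripper_force: 0.0
```

```bash
python3 - <<'E'
from h import *
i=manip.camera_info("wrist");im=manip.snapshot("wrist");cv2.imwrite("pics/w3.png",im)
print(proj(i,[(.679,.1128,.02),(.431,.086,.04)]))
m=cv2.cvtColor(im,cv2.COLOR_BGR2HSV)[...,2]<60; m[250:]=0
for c in blobs(m,3000): print(cv2.minAreaRect(c))
E
python3 tg.py mouse .022
```

```text
[[321.99208255 196.48416309]
 [441.92792971 460.60328055]]
((318.5, 185.5), (85.0, 127.0), 0.0)
mouse shift [5.300e-03 1.000e-04 1.094e-01] turn z 0.1 tilt [-0.008 -0.   ] q6 1.88 t 9.08
tcp [0.6749 0.1144 0.1314] gap mm 84.9 F [-0.3 -0.3  0.7] grip 0.0
```

View pics/w3.png

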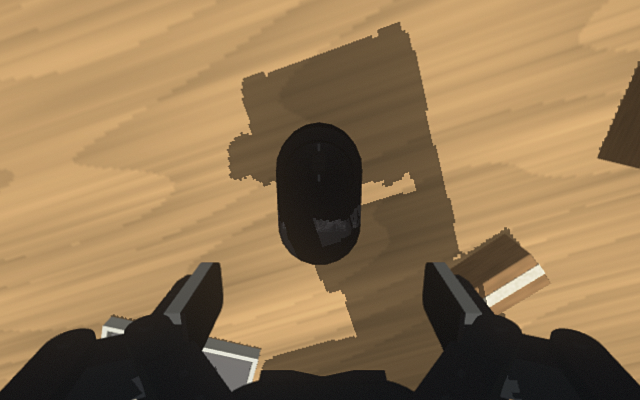

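The mouse shows at (319,193), upright in the image and close to the predicted (322,196). Grasping it.

servo_tool(rows=[[[0, 0, 0, 0.004, 0, 0.015, 1], [0, 0, 0, 0, 0, 0.03, 1], [0, 0, 0, 0, 0, 0.03, 1], [0, 0, 0, 0, 0, 0.025, 1], [0, 0, 0, 0, 0, 0.007, 1], [0, 0, 0, 0, 0, 0, 1]]])

```text
t: 9.58
tcp_pos: [0.6799, 0.1129, 0.0258]
tool_rot: [0.988, -0.153, -0.002, 0.0]
force: [-0.9, -0.6, 0.5]
finger_gap: 1.001
gripper_force: 0.0
```

servo_tool(rows=[[[0, 0, 0, 0, 0, 0, 0], [0, 0, 0, 0, 0, 0, -1], [0, 0, 0, 0, 0, 0, -1], [0, 0, 0, 0, 0, 0, -1], [0, 0, 0, 0, 0, 0, -1], [0, 0, 0, 0, 0, 0, -1]]])

```text
t: 10.08
tcp_pos: [0.6833, 0.1132, 0.0311]
tool_rot: [0.988, -0.154, 0.002, -0.0]
force: [-0.1, -0.7, 6.2]
finger_gap: 0.668
gripper_force: 45.0
```

servo_tool(rows=[[[0, 0, 0, 0, 0, -0.01, -1], [0, 0, 0, 0, 0, -0.025, -1], [0, 0, 0, 0, 0, -0.03, -1], [0, 0, 0, 0, 0, -0.03, -1], [0, 0, 0, 0, 0, -0.025, -1], [0, 0, 0, 0, 0, -0.01, -1], [0, 0, 0, 0, 0, 0, -1]]])

```text
t: 10.67
tcp_pos: [0.6833, 0.1133, 0.1624]
tool_rot: [0.988, -0.154, 0.003, -0.001]
force: [0.0, -0.5, -1.0]
finger_gap: 0.665
gripper_force: 44.3
```

```bash
python3 tg.py p_mouse .07
```

```text
p_mouse shift [0.0217 0.4623 0.0916] turn z -26.7 tilt [0.007 0.   ] q6 1.88 t 10.67
tcp [0.6833 0.1133 0.1624] gap mm 56.5 F [ 0.  -0.5 -1. ] grip 44.3055260181427
```

servo_tool(rows=[[[0, 0, 0, 0.0015, 0.0308, 0, -1], [0, 0, 0, 0.0015, 0.0308, 0, -1], [0, 0, 0, 0.0015, 0.0308, 0, -1], [0, 0, 0, 0.0015, 0.0308, 0, -1], [0, 0, 0, 0.0015, 0.0308, 0, -1], [0, 0, 0, 0.0015, 0.0308, 0, -1], [0, 0, 0, 0.0015, 0.0308, 0, -1], [0, 0, 0, 0.0015, 0.0308, 0, -1]]])

```text
t: 11.33
tcp_pos: [0.6159, -0.126, 0.1563]
tool_rot: [0.988, -0.154, -0.002, -0.001]
force: [0.6, -1.1, -0.9]
finger_gap: 0.666
gripper_force: 44.3
```

servo_tool(rows=[[[0, 0, 0, 0.0015, 0.0308, 0, -1], [0, 0, 0, 0.0015, 0.0308, 0, -1], [0, 0, 0, 0.0015, 0.0308, 0, -1], [0, 0, 0, 0.0015, 0.0308, 0, -1], [0, 0, 0, 0.0015, 0.0308, 0, -1], [0, 0, 0, 0.0015, 0.0308, 0, -1], [0, 0, 0, 0.0015, 0.0308, 0, -1], [0, 0, 0, 0, 0, 0, -1]]])

```text
t: 12.0
tcp_pos: [0.5602, -0.3395, 0.1565]
tool_rot: [0.988, -0.156, -0.001, 0.001]
force: [0.9, -0.5, -0.3]
finger_gap: 0.665
gripper_force: 44.3
```

servo_tool(rows=[[[0, 0, -6.7, 0, 0, 0.02, -1], [0, 0, -6.7, 0, 0, 0.02, -1], [0, 0, -6.7, 0, 0, 0.02, -1], [0, 0, -6.6, 0, 0, 0.02, -1], [0, 0, 0, 0, 0, 0, -1]]])

```text
t: 12.42
tcp_pos: [0.5588, -0.3305, 0.0725]
tool_rot: [0.997, 0.079, -0.004, -0.004]
force: [-1.4, 0.8, -0.8]
finger_gap: 0.664
gripper_force: 44.2
```

```bash
python3 tg.py p_mouse .035
```

```text
p_mouse shift [0.005  0.0043 0.0374] turn z 0.1 tilt [-0.009  0.008] q6 0.71 t 12.42
tcp [ 0.5588 -0.3305  0.0725] gap mm 56.5 F [-1.4  0.8 -0.8] grip 44.235509634017944
```

servo_tool(rows=[[[0, 0, 0, 0.005, 0.002, 0.015, -1], [0, 0, 0, 0, 0, 0.015, -1], [0, 0, 0, 0, 0, 0.003, -1], [0, 0, 0, 0, 0, 0.002, -1], [0, 0, 0, 0, 0, 0, -1]]])

```text
t: 12.83
tcp_pos: [0.5674, -0.3345, 0.0435]
tool_rot: [0.997, 0.078, -0.0, -0.0]
force: [1.2, -0.0, -1.1]
finger_gap: 0.663
gripper_force: 44.3
```

```bash
python3 tg.py p_mouse .035
```

```text
p_mouse shift [-0.0032 -0.0013  0.0085] turn z -0.1 tilt [-0.001  0.001] q6 0.71 t 12.83
tcp [ 0.5674 -0.3345  0.0435] gap mm 56.4 F [ 1.2 -0.  -1.1] grip 44.263796210289
```

servo_tool(rows=[[[0, 0, 0, -0.003, 0, 0.005, -1], [0, 0, 0, 0, 0, 0.003, -1], [0, 0, 0, 0, 0, 0, -1], [0, 0, 0, 0, 0, 0, 0.7], [0, 0, 0, 0, 0, 0, 0.7], [0, 0, 0, 0, 0, 0, 0.7], [0, 0, 0, 0, 0, 0, 0.7]]])

```text
t: 13.42
tcp_pos: [0.5649, -0.3356, 0.036]
tool_rot: [0.997, 0.078, 0.0, 0.0]
force: [0.4, 1.1, -0.8]
finger_gap: 0.851
gripper_force: 0.0
```

servo_tool(rows=[[[0, 0, 0, 0, 0, -0.015, 0.7], [0, 0, 0, 0, 0, -0.025, 0.8], [0, 0, 0, 0, 0, -0.03, 1], [0, 0, 0, 0, 0, -0.03, 1], [0, 0, 0, 0, 0, -0.03, 1], [0, 0, 0, 0, 0, -0.02, 1], [0, 0, 0, 0, 0, 0, 1]]])

```text
t: 14.0
tcp_pos: [0.5673, -0.3374, 0.1916]
tool_rot: [0.997, 0.078, 0.004, 0.004]
force: [1.4, -0.6, 0.3]
finger_gap: 1.0
gripper_force: 0.0
```

```bash
python3 - <<'E'
from h import *
cv2.imwrite("pics/w4.png",manip.snapshot("wrist"))
E
python3 tg.py cA .12
```

```text
cA shift [ 0.128  -0.2044  0.0685] turn z -51.7 tilt [ 0.005 -0.004] q6 0.71 t 14.05
tcp [ 0.5662 -0.3366  0.1889] gap mm 85.0 F [ 0.1  0.2 -0.8] grip 0.0
```

View pics/w4.png

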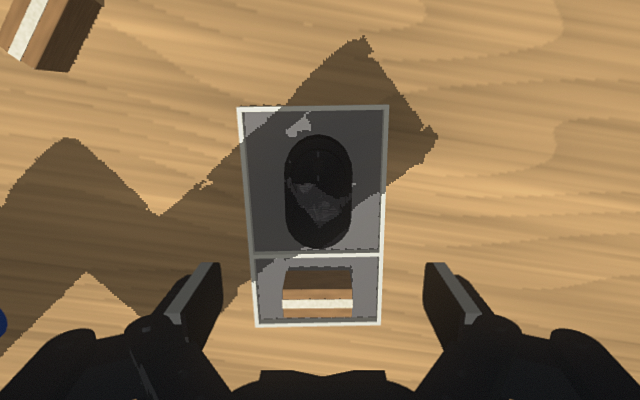

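The loan kit is done: the mouse is at (319,190) in the large compartment and the carton at (318,300) in the small one. Now carton A.

servo_tool(rows=[[[0, 0, 0, 0.016, -0.0256, 0, 1], [0, 0, 0, 0.016, -0.0256, 0, 1], [0, 0, 0, 0.016, -0.0256, 0, 1], [0, 0, 0, 0.016, -0.0256, 0, 1], [0, 0, 0, 0.016, -0.0256, 0, 1], [0, 0, 0, 0.016, -0.0256, 0, 1], [0, 0, 0, 0.016, -0.0256, 0, 1], [0, 0, 0, 0.016, -0.0256, 0, 1]]])

```text
t: 14.72
tcp_pos: [0.6584, -0.1113, 0.1836]
tool_rot: [0.997, 0.078, -0.002, -0.001]
force: [0.3, 0.9, 0.4]
finger_gap: 0.998
gripper_force: 0.0
```

servo_tool(rows=[[[0, 0, -6.5, 0, 0, 0.008, 1], [0, 0, -6.5, 0, 0, 0.008, 1], [0, 0, -6.5, 0, 0, 0.008, 1], [0, 0, -6.5, 0, 0, 0.008, 1], [0, 0, -6.5, 0, 0, 0.008, 1], [0, 0, -6.5, 0, 0, 0.008, 1], [0, 0, -6.4, 0, 0, 0.008, 1], [0, 0, -6.3, 0, 0, 0.008, 1]]])

```text
t: 15.38
tcp_pos: [0.6579, -0.1127, 0.1193]
tool_rot: [0.862, 0.508, -0.001, -0.001]
force: [0.2, 0.7, 0.3]
finger_gap: 1.0
gripper_force: 0.0
```

servo_tool(rows=[[[0, 0, 0, 0, 0, 0, 1], [0, 0, 0, 0, 0, 0, 1]]])

```text
t: 15.55
tcp_pos: [0.6579, -0.1127, 0.1197]
tool_rot: [0.864, 0.504, -0.001, -0.001]
force: [1.2, -0.9, 0.3]
finger_gap: 1.002
gripper_force: 0.0
```

```bash
cat > chk.py <<'E'
from tg import *
n=sys.argv[1];(x,y),w=G[n];i=manip.camera_info("wrist");im=manip.snapshot("wrist")
H,S,V=cv2.split(cv2.cvtColor(im,cv2.COLOR_BGR2HSV));m=(S<50)&(V>85);m[260:]=0
u=proj(i,[(x,y,.036)])[0];print("pred",u)
for c in blobs(m,200):
    r=cv2.minAreaRect(c);P=plane(i,cv2.boxPoints(r),.036);e=[P[1]-P[0],P[2]-P[1]];L=max(e,key=np.linalg.norm)
    if np.linalg.norm(P.mean(0)[:2]-(x,y))<.03: print(r[0],np.round(P.mean(0),4),np.round([np.linalg.norm(v) for v in e],3),round(np.degrees(np.arctan2(L[1],L[0]))%180,1),"expected",w%180)
E
python3 chk.py cA; python3 tg.py cA .029
```

```text
pred [328.33996297 218.04004576]
(327.1504821777344, 216.5950469970703) [ 0.6608 -0.1138  0.036 ] [0.064 0.009] 152.1 expected 150.7
cA shift [-0.0005  0.0034  0.0916] turn z -0.2 tilt [-0.002  0.001] q6 0.18 t 15.6
tcp [ 0.6585 -0.1129  0.1206] gap mm 85.1 F [-0.1  0.3 -0.3] grip 0.0
```

servo_tool(rows=[[[0, 0, -1.5, 0.0005, 0.003, 0.015, 1], [0, 0, 0, 0, 0, 0.025, 1], [0, 0, 0, 0, 0, 0.025, 1], [0, 0, 0, 0, 0, 0.02, 1], [0, 0, 0, 0, 0, 0.006, 1], [0, 0, 0, 0, 0, 0, 1], [0, 0, 0, 0, 0, 0, 1]]])

```text
t: 16.18
tcp_pos: [0.6625, -0.1143, 0.0312]
tool_rot: [0.857, 0.516, 0.0, 0.0]
force: [0.9, 0.5, -0.1]
finger_gap: 1.002
gripper_force: 0.0
```

servo_tool(rows=[[[0, 0, 0, 0, 0, 0, 0], [0, 0, 0, 0, 0, 0, -1], [0, 0, 0, 0, 0, 0, -1], [0, 0, 0, 0, 0, 0, -1], [0, 0, 0, 0, 0, 0, -1], [0, 0, 0, 0, 0, 0, -1]]])

```text
t: 16.68
tcp_pos: [0.6633, -0.1146, 0.0327]
tool_rot: [0.856, 0.516, 0.001, 0.001]
force: [0.3, 0.0, 6.1]
finger_gap: 0.743
gripper_force: 46.0
```

servo_tool(rows=[[[0, 0, 0, 0, 0, -0.01, -1], [0, 0, 0, 0, 0, -0.03, -1], [0, 0, 0, 0, 0, -0.035, -1], [0, 0, 0, 0, 0, -0.035, -1], [0, 0, 0, 0, 0, -0.03, -1], [0, 0, 0, 0, 0, -0.02, -1], [0, 0, 0, 0, 0, 0, -1]]])

```text
t: 17.27
tcp_pos: [0.6649, -0.115, 0.1971]
tool_rot: [0.856, 0.517, 0.004, 0.004]
force: [1.2, -0.8, 0.2]
finger_gap: 0.738
gripper_force: 45.2
```

```bash
python3 tg.py p_out .11
```

```text
p_out shift [ 0.3043 -0.2857  0.0844] turn z -84.7 tilt [ 0.011 -0.004] q6 0.15 t 17.27
tcp [ 0.6649 -0.115   0.1971] gap mm 62.8 F [ 1.2 -0.8  0.2] grip 45.23848235607147
```

servo_tool(rows=[[[0, 0, 0, 0.0217, -0.0204, 0, -1], [0, 0, 0, 0.0217, -0.0204, 0, -1], [0, 0, 0, 0.0217, -0.0204, 0, -1], [0, 0, 0, 0.0217, -0.0204, 0, -1], [0, 0, 0, 0.0217, -0.0204, 0, -1], [0, 0, 0, 0.0217, -0.0204, 0, -1], [0, 0, 0, 0.0217, -0.0204, 0, -1]]])

```text
t: 17.85
tcp_pos: [0.6049, 0.0881, 0.1894]
tool_rot: [0.856, 0.516, -0.001, -0.001]
force: [0.6, -0.1, -0.3]
finger_gap: 0.735
gripper_force: 45.2
```

servo_tool(rows=[[[0, 0, 0, 0.0217, -0.0204, 0, -1], [0, 0, 0, 0.0217, -0.0204, 0, -1], [0, 0, 0, 0.0217, -0.0204, 0, -1], [0, 0, 0, 0.0217, -0.0204, 0, -1], [0, 0, 0, 0.0217, -0.0204, 0, -1], [0, 0, 0, 0.0217, -0.0204, 0, -1], [0, 0, 0, 0.0217, -0.0204, 0, -1]]])

```text
t: 18.43
tcp_pos: [0.5495, 0.2888, 0.1893]
tool_rot: [0.856, 0.516, -0.001, -0.0]
force: [0.5, 0.0, -1.2]
finger_gap: 0.737
gripper_force: 45.2
```

servo_tool(rows=[[[0, 0, -6.5, 0, 0, 0.005, -1], [0, 0, -6.5, 0, 0, 0.005, -1], [0, 0, -6.5, 0, 0, 0.005, -1], [0, 0, -6.5, 0, 0, 0.005, -1], [0, 0, -6.5, 0, 0, 0.005, -1], [0, 0, -6.5, 0, 0, 0.005, -1], [0, 0, -6.5, 0, 0, 0.005, -1], [0, 0, -6.5, 0, 0, 0.005, -1]]])

```text
t: 19.1
tcp_pos: [0.55, 0.2875, 0.1491]
tool_rot: [0.541, 0.841, -0.001, -0.001]
force: [-0.9, 0.2, 0.3]
finger_gap: 0.738
gripper_force: 45.2
```

servo_tool(rows=[[[0, 0, -6.5, 0, 0, 0.005, -1], [0, 0, -6.5, 0, 0, 0.005, -1], [0, 0, -6.5, 0, 0, 0.005, -1], [0, 0, -6.5, 0, 0, 0.005, -1], [0, 0, -6.5, 0, 0, 0.005, -1], [0, 0, 0, 0, 0, 0, -1], [0, 0, 0, 0, 0, 0, -1]]])

```text
t: 19.68
tcp_pos: [0.5501, 0.2875, 0.1245]
tool_rot: [0.288, 0.958, -0.001, -0.001]
force: [0.6, 0.3, -0.4]
finger_gap: 0.737
gripper_force: 45.2
```

```bash
python3 - <<'E'
from h import *
cv2.imwrite("pics/w5.png",manip.snapshot("wrist"))
E
python3 tg.py p_out .072
```

```text
p_out shift [-0.0041  0.002   0.053 ] turn z -0.4 tilt [-0.001 -0.   ] q6 -0.68 t 19.73
tcp [0.5506 0.2876 0.125 ] gap mm 63.1 F [-0.3  0.7  0.5] grip 45.16838192939758
```

View pics/w5.png

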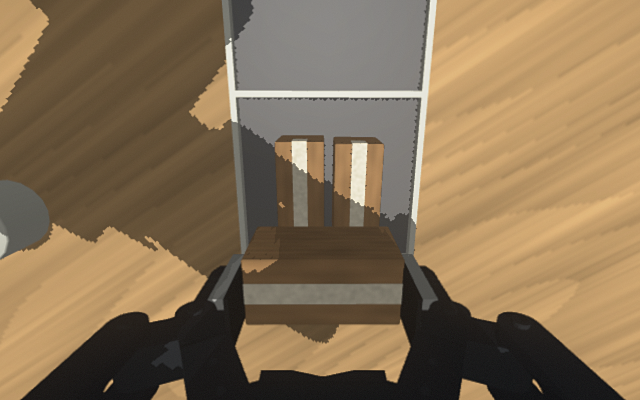

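The carton is held level above the lower pair, whose tapes are at (300,180) and (359,180). Lowering it gently.

servo_tool(rows=[[[0, 0, -0.4, -0.004, 0.002, 0.01, -1], [0, 0, 0, 0, 0, 0.018, -1], [0, 0, 0, 0, 0, 0.014, -1], [0, 0, 0, 0, 0, 0.006, -1], [0, 0, 0, 0, 0, 0, -1], [0, 0, 0, 0, 0, 0, -1]]])

```text
t: 20.23
tcp_pos: [0.5557, 0.2872, 0.0773]
tool_rot: [0.283, 0.959, -0.0, -0.0]
force: [-0.2, 0.2, -1.0]
finger_gap: 0.738
gripper_force: 45.2
```

```bash
python3 tg.py p_out .0725
```

```text
p_out shift [ 0.0004 -0.0005  0.0048] turn z 0.2 tilt [-0. -0.] q6 -0.7 t 20.23
tcp [0.5557 0.2872 0.0773] gap mm 62.7 F [-0.2  0.2 -1. ] grip 45.17784655094147
```

servo_tool(rows=[[[0, 0, 0, 0, 0, 0.002, -1], [0, 0, 0, 0, 0, 0.002, -1], [0, 0, 0, 0, 0, 0, -1], [0, 0, 0, 0, 0, 0, -1]]])

```text
t: 20.57
tcp_pos: [0.5557, 0.2873, 0.074]
tool_rot: [0.283, 0.959, 0.0, 0.0]
force: [0.8, 0.8, -2.1]
finger_gap: 0.741
gripper_force: 45.2
```

servo_tool(rows=[[[0, 0, 0, 0, 0, 0, 0.6], [0, 0, 0, 0, 0, 0, 0.9], [0, 0, 0, 0, 0, 0, 0.95], [0, 0, 0, 0, 0, 0, 0.95]]])

```text
t: 20.9
tcp_pos: [0.5557, 0.2873, 0.0739]
tool_rot: [0.283, 0.959, 0.0, 0.0]
force: [0.2, -0.2, -0.3]
finger_gap: 0.975
gripper_force: 0.0
```

servo_tool(rows=[[[0, 0, 0, 0, 0, -0.01, 0.95], [0, 0, 0, 0, 0, -0.025, 1], [0, 0, 0, 0, 0, -0.035, 1], [0, 0, 0, 0, 0, -0.03, 1], [0, 0, 0, 0, 0, -0.02, 1], [0, 0, 0, 0, 0, -0.01, 1], [0, 0, 0, 0, 0, 0, 1]]])

```text
t: 21.48
tcp_pos: [0.5571, 0.2878, 0.207]
tool_rot: [0.283, 0.959, 0.002, 0.003]
force: [0.1, 0.3, 1.0]
finger_gap: 0.998
gripper_force: 0.0
```

```bash
python3 - <<'E'
from h import *
cv2.imwrite("pics/w6.png",manip.snapshot("wrist"))
E
python3 tg.py cB .12
```

```text
cB shift [-0.1669 -0.2231  0.0847] turn z -52.9 tilt [0.002 0.001] q6 -0.7 t 21.53
tcp [0.5559 0.2874 0.2049] gap mm 85.0 F [-0.   0.6 -0.5] grip 0.0
```

View pics/w6.png

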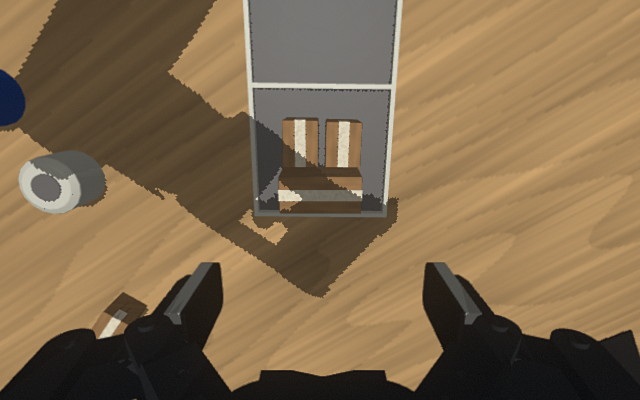

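The first upper carton sits square across both lower ones at (320,192). Now carton B.

servo_tool(rows=[[[0, 0, 0, -0.0209, -0.0279, 0, 1], [0, 0, 0, -0.0209, -0.0279, 0, 1], [0, 0, 0, -0.0209, -0.0279, 0, 1], [0, 0, 0, -0.0209, -0.0279, 0, 1], [0, 0, 0, -0.0209, -0.0279, 0, 1], [0, 0, 0, -0.0209, -0.0279, 0, 1], [0, 0, 0, -0.0209, -0.0279, 0, 1], [0, 0, 0, -0.0209, -0.0279, 0, 1]]])

```text
t: 22.2
tcp_pos: [0.5731, 0.0076, 0.2014]
tool_rot: [0.283, 0.959, -0.0, -0.002]
force: [1.3, -0.1, -0.4]
finger_gap: 0.999
gripper_force: 0.0
```

servo_tool(rows=[[[0, 0, -6.6, 0, 0, 0.01, 1], [0, 0, -6.6, 0, 0, 0.01, 1], [0, 0, -6.6, 0, 0, 0.01, 1], [0, 0, -6.6, 0, 0, 0.01, 1], [0, 0, -6.6, 0, 0, 0.01, 1], [0, 0, -6.6, 0, 0, 0.01, 1], [0, 0, -6.6, 0, 0, 0.01, 1], [0, 0, -6.6, 0, 0, 0.01, 1]]])

```text
t: 22.87
tcp_pos: [0.5729, 0.0093, 0.121]
tool_rot: [-0.175, 0.984, 0.001, -0.002]
force: [-0.6, -0.5, 0.2]
finger_gap: 1.002
gripper_force: 0.0
```

servo_tool(rows=[[[0, 0, 0, 0, 0, 0, 1], [0, 0, 0, 0, 0, 0, 1]]])

```text
t: 23.03
tcp_pos: [0.573, 0.0093, 0.1216]
tool_rot: [-0.171, 0.985, 0.001, -0.002]
force: [-0.0, -0.0, 1.9]
finger_gap: 1.0
gripper_force: 0.0
```

```bash
python3 chk.py cB; python3 tg.py cB .029
```

```text
pred [321.74790038 219.15212771]
(324.00616455078125, 220.2776336669922) [0.5753 0.0111 0.036 ] [0.064 0.009] 111.0 expected 110.0
cB shift [-0.0015 -0.0002  0.0935] turn z -0.3 tilt [-0.003  0.001] q6 -2.09 t 23.08
tcp [0.5738 0.0092 0.1225] gap mm 85.0 F [-0.3 -0.4  0.2] grip 0.0
```

servo_tool(rows=[[[0, 0, -1, -0.0015, 0.001, 0.015, 1], [0, 0, 0, 0, 0, 0.025, 1], [0, 0, 0, 0, 0, 0.025, 1], [0, 0, 0, 0, 0, 0.02, 1], [0, 0, 0, 0, 0, 0.007, 1], [0, 0, 0, 0, 0, 0, 1], [0, 0, 0, 0, 0, 0, 1]]])

```text
t: 23.67
tcp_pos: [0.576, 0.0104, 0.032]
tool_rot: [-0.181, 0.984, -0.0, 0.0]
force: [0.0, -0.6, -0.4]
finger_gap: 1.004
gripper_force: 0.0
```

servo_tool(rows=[[[0, 0, 0, 0, 0, 0, 0], [0, 0, 0, 0, 0, 0, -1], [0, 0, 0, 0, 0, 0, -1], [0, 0, 0, 0, 0, 0, -1], [0, 0, 0, 0, 0, 0, -1], [0, 0, 0, 0, 0, 0, -1]]])

```text
t: 24.17
tcp_pos: [0.5769, 0.0104, 0.0333]
tool_rot: [-0.181, 0.983, -0.001, 0.002]
force: [-0.3, 0.7, 6.6]
finger_gap: 0.738
gripper_force: 45.5
```

servo_tool(rows=[[[0, 0, 0, 0, 0, -0.01, -1], [0, 0, 0, 0, 0, -0.03, -1], [0, 0, 0, 0, 0, -0.035, -1], [0, 0, 0, 0, 0, -0.035, -1], [0, 0, 0, 0, 0, -0.03, -1], [0, 0, 0, 0, 0, -0.02, -1], [0, 0, 0, 0, 0, 0, -1]]])

```text
t: 24.75
tcp_pos: [0.5785, 0.0102, 0.1973]
tool_rot: [-0.181, 0.983, -0.002, 0.005]
force: [0.2, 0.6, 0.0]
finger_gap: 0.737
gripper_force: 44.7
```

```bash
python3 tg.py p_in .13
```

```text
p_in shift [-0.0551  0.2965  0.0662] turn z 54.0 tilt [ 0.011 -0.002] q6 -2.11 t 24.75
tcp [0.5785 0.0102 0.1973] gap mm 62.7 F [0.2 0.6 0. ] grip 44.72588896751404
```

servo_tool(rows=[[[0, 0, 0, -0.0055, 0.0297, 0, -1], [0, 0, 0, -0.0055, 0.0297, 0, -1], [0, 0, 0, -0.0055, 0.0297, 0, -1], [0, 0, 0, -0.0055, 0.0297, 0, -1], [0, 0, 0, -0.0055, 0.0297, 0, -1], [0, 0, 0, -0.0055, 0.0297, 0, -1], [0, 0, 0, -0.0055, 0.0297, 0, -1], [0, 0, 0, -0.0055, 0.0297, 0, -1]]])

```text
t: 25.42
tcp_pos: [0.5307, 0.2493, 0.1908]
tool_rot: [-0.181, 0.983, -0.0, -0.001]
force: [0.0, -0.8, -1.5]
finger_gap: 0.737
gripper_force: 44.7
```

servo_tool(rows=[[[0, 0, 0, -0.0055, 0.0297, 0, -1], [0, 0, 0, -0.0055, 0.0297, 0, -1], [0, 0, 0, 0, 0, 0, -1]]])

```text
t: 25.67
tcp_pos: [0.519, 0.3122, 0.1909]
tool_rot: [-0.184, 0.983, 0.001, -0.001]
force: [0.0, -0.2, 0.1]
finger_gap: 0.738
gripper_force: 44.7
```

servo_tool(rows=[[[0, 0, 6.7, 0, 0, 0.006, -1], [0, 0, 6.7, 0, 0, 0.006, -1], [0, 0, 6.7, 0, 0, 0.006, -1], [0, 0, 6.7, 0, 0, 0.006, -1], [0, 0, 6.8, 0, 0, 0.006, -1], [0, 0, 6.8, 0, 0, 0.006, -1], [0, 0, 6.8, 0, 0, 0.006, -1], [0, 0, 6.8, 0, 0, 0.006, -1]]])

```text
t: 26.33
tcp_pos: [0.5205, 0.3067, 0.1426]
tool_rot: [0.288, 0.958, -0.001, -0.001]
force: [-0.6, -0.2, -0.4]
finger_gap: 0.741
gripper_force: 44.7
```

servo_tool(rows=[[[0, 0, 0, 0, 0, 0.01, -1], [0, 0, 0, 0, 0, 0, -1], [0, 0, 0, 0, 0, 0, -1]]])

```text
t: 26.58
tcp_pos: [0.5204, 0.3069, 0.1325]
tool_rot: [0.284, 0.959, -0.001, -0.001]
force: [0.5, -0.2, -0.4]
finger_gap: 0.739
gripper_force: 44.7
```

```bash
python3 tg.py p_in .076
```

```text
p_in shift [-0.004   0.0023  0.0565] turn z 0.1 tilt [-0.003 -0.001] q6 -0.65 t 26.58
tcp [0.5204 0.3069 0.1325] gap mm 62.9 F [ 0.5 -0.2 -0.4] grip 44.68457221984863
```

servo_tool(rows=[[[0, 0, 0, -0.004, 0.002, 0.01, -1], [0, 0, 0, 0, 0, 0.02, -1], [0, 0, 0, 0, 0, 0.016, -1], [0, 0, 0, 0, 0, 0.006, -1], [0, 0, 0, 0, 0, 0, -1], [0, 0, 0, 0, 0, 0, -1]]])

```text
t: 27.08
tcp_pos: [0.5259, 0.3071, 0.0815]
tool_rot: [0.285, 0.959, -0.0, -0.0]
force: [0.3, -0.7, -1.0]
finger_gap: 0.742
gripper_force: 44.7
```

```bash
python3 tg.py p_in .0735
```

```text
p_in shift [ 0.0006 -0.0009  0.008 ] turn z 0.0 tilt [-0. -0.] q6 -0.65 t 27.08
tcp [0.5259 0.3071 0.0815] gap mm 63.1 F [ 0.3 -0.7 -1. ] grip 44.68740105628967
```

servo_tool(rows=[[[0, 0, 0, 0, 0, 0.004, -1], [0, 0, 0, 0, 0, 0.003, -1], [0, 0, 0, 0, 0, 0, -1], [0, 0, 0, 0, 0, 0, -1]]])

```text
t: 27.42
tcp_pos: [0.5257, 0.3071, 0.0749]
tool_rot: [0.285, 0.959, 0.0, 0.0]
force: [0.2, 0.1, -0.2]
finger_gap: 0.738
gripper_force: 44.7
```

servo_tool(rows=[[[0, 0, 0, 0, 0, 0, 0.6], [0, 0, 0, 0, 0, 0, 0.9], [0, 0, 0, 0, 0, 0, 0.95], [0, 0, 0, 0, 0, 0, 0.95]]])

```text
t: 27.75
tcp_pos: [0.5258, 0.3071, 0.0749]
tool_rot: [0.285, 0.959, 0.0, 0.0]
force: [-0.0, -0.6, -0.5]
finger_gap: 0.97
gripper_force: 0.0
```

servo_tool(rows=[[[0, 0, 0, 0, 0, -0.01, 0.95], [0, 0, 0, 0, 0, -0.025, 1], [0, 0, 0, 0, 0, -0.035, 1], [0, 0, 0, 0, 0, -0.03, 1], [0, 0, 0, 0, 0, -0.02, 1], [0, 0, 0, 0, 0, -0.01, 1], [0, 0, 0, 0, 0, 0, 1]]])

```text
t: 28.33
tcp_pos: [0.5271, 0.3077, 0.2079]
tool_rot: [0.285, 0.959, 0.002, 0.003]
force: [-0.0, -0.4, -0.0]
finger_gap: 1.0
gripper_force: 0.0
```

```bash
python3 - <<'E'
from h import *
cv2.imwrite("pics/w7.png",manip.snapshot("wrist"))
E
python3 tg.py rec .12
```

```text
rec shift [-0.0412 -0.2374  0.0854] turn z -0.0 tilt [0.002 0.001] q6 -0.65 t 28.38
tcp [0.526  0.3072 0.2058] gap mm 85.4 F [ 0.1  0.4 -0.2] grip 0.0
```

View pics/w7.png

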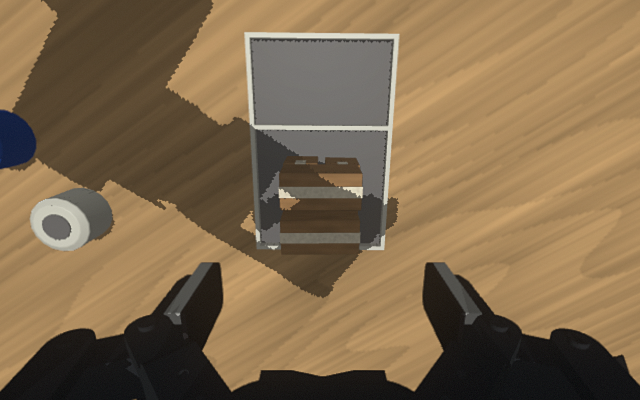

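Both upper cartons lie side by side, tapes at (320,193) and (320,238). The last item is the receiver.

servo_tool(rows=[[[0, 0, 0, -0.0052, -0.0297, 0, 1], [0, 0, 0, -0.0052, -0.0297, 0, 1], [0, 0, 0, -0.0052, -0.0297, 0, 1], [0, 0, 0, -0.0052, -0.0297, 0, 1], [0, 0, 0, -0.0052, -0.0297, 0, 1], [0, 0, 0, -0.0052, -0.0297, 0, 1], [0, 0, 0, -0.0052, -0.0297, 0, 1], [0, 0, 0, -0.0052, -0.0297, 0, 1]]])

```text
t: 29.05
tcp_pos: [0.4285, 0.0843, 0.203]
tool_rot: [0.285, 0.959, -0.001, -0.002]
force: [-0.1, -0.7, -0.8]
finger_gap: 0.999
gripper_force: 0.0
```

servo_tool(rows=[[[0, 0, 0, 0, 0, 0.025, 1], [0, 0, 0, 0, 0, 0.03, 1], [0, 0, 0, 0, 0, 0.02, 1], [0, 0, 0, 0, 0, 0, 1], [0, 0, 0, 0, 0, 0, 1]]])

```text
t: 29.47
tcp_pos: [0.4289, 0.0853, 0.128]
tool_rot: [0.285, 0.959, -0.001, -0.003]
force: [0.2, -0.2, -0.8]
finger_gap: 1.002
gripper_force: 0.0
```

```bash
python3 - <<'E'
from h import *
i=manip.camera_info("wrist");im=manip.snapshot("wrist");cv2.imwrite("pics/w8.png",im);print(proj(i,[(.431,.086,.04)]))
E
python3 tg.py rec .027
```

```text
[[325.26660041 217.17903234]]
rec shift [-0.0008  0.0012  0.102 ] turn z -0.0 tilt [-0.003  0.   ] q6 -1.05 t 29.52
tcp [0.43   0.0854 0.129 ] gap mm 84.9 F [-0.1  0.1  0.1] grip 0.0
```

View pics/w8.png

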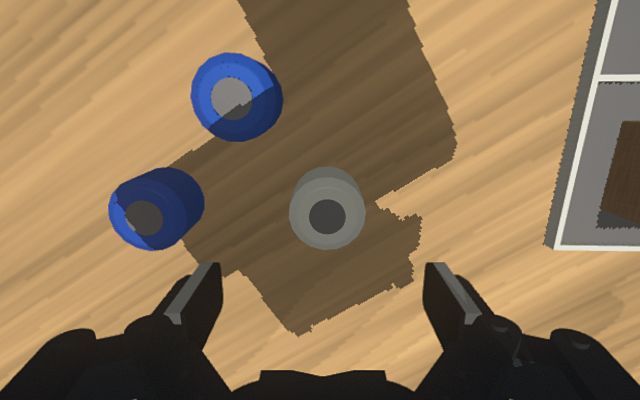

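The receiver's disc is at (327,216), against a predicted (325,217). It is the white one, clear of the blue pair.

servo_tool(rows=[[[0, 0, 0, -0.0005, 0.001, 0.02, 1], [0, 0, 0, 0, 0, 0.025, 1], [0, 0, 0, 0, 0, 0.025, 1], [0, 0, 0, 0, 0, 0.022, 1], [0, 0, 0, 0, 0, 0.007, 1], [0, 0, 0, 0, 0, 0, 1], [0, 0, 0, 0, 0, 0, 1]]])

```text
t: 30.1
tcp_pos: [0.4322, 0.086, 0.0313]
tool_rot: [0.285, 0.959, 0.0, 0.0]
force: [0.3, 0.2, 0.9]
finger_gap: 1.002
gripper_force: 0.0
```

servo_tool(rows=[[[0, 0, 0, 0, 0, 0, 0], [0, 0, 0, 0, 0, 0, -1], [0, 0, 0, 0, 0, 0, -1], [0, 0, 0, 0, 0, 0, -1], [0, 0, 0, 0, 0, 0, -1], [0, 0, 0, 0, 0, 0, -1], [0, 0, 0, 0, 0, 0, -1]]])

```text
t: 30.68
tcp_pos: [0.4324, 0.0859, 0.032]
tool_rot: [0.285, 0.959, 0.0, 0.001]
force: [0.7, 1.1, 7.5]
finger_gap: 0.591
gripper_force: 40.7
```

servo_tool(rows=[[[0, 0, 0, 0, 0, -0.01, -1], [0, 0, 0, 0, 0, -0.025, -1], [0, 0, 0, 0, 0, -0.03, -1], [0, 0, 0, 0, 0, -0.03, -1], [0, 0, 0, 0, 0, -0.025, -1], [0, 0, 0, 0, 0, -0.01, -1], [0, 0, 0, 0, 0, 0, -1]]])

```text
t: 31.27
tcp_pos: [0.4331, 0.0859, 0.1636]
tool_rot: [0.285, 0.959, 0.001, 0.003]
force: [0.5, 0.4, -1.5]
finger_gap: 0.587
gripper_force: 42.6
```

```bash
python3 tg.py p_rec .07
```

```text
p_rec shift [0.1243 0.2347 0.0936] turn z 0.0 tilt [ 0.007 -0.   ] q6 -1.05 t 31.27
tcp [0.4331 0.0859 0.1636] gap mm 49.9 F [ 0.5  0.4 -1.5] grip 42.64554682195012
```

servo_tool(rows=[[[0, 0, 0, 0.0155, 0.0293, 0, -1], [0, 0, 0, 0.0155, 0.0293, 0, -1], [0, 0, 0, 0.0155, 0.0293, 0, -1], [0, 0, 0, 0.0155, 0.0293, 0, -1], [0, 0, 0, 0.0155, 0.0293, 0, -1], [0, 0, 0, 0.0155, 0.0293, 0, -1], [0, 0, 0, 0.0155, 0.0293, 0, -1], [0, 0, 0, 0.0155, 0.0293, 0, -1]]])

```text
t: 31.93
tcp_pos: [0.4547, 0.3512, 0.1593]
tool_rot: [0.285, 0.959, -0.001, -0.001]
force: [0.1, -0.7, -0.8]
finger_gap: 0.593
gripper_force: 42.6
```

servo_tool(rows=[[[0, 0, 0, 0, 0, 0.02, -1], [0, 0, 0, 0, 0, 0.03, -1], [0, 0, 0, 0, 0, 0.03, -1], [0, 0, 0, 0, 0, 0.01, -1], [0, 0, 0, 0, 0, 0, -1], [0, 0, 0, 0, 0, 0, -1]]])

```text
t: 32.43
tcp_pos: [0.4555, 0.3496, 0.07]
tool_rot: [0.285, 0.959, -0.001, -0.001]
force: [0.1, 1.3, -0.6]
finger_gap: 0.585
gripper_force: 42.6
```

```bash
python3 tg.py p_rec .037
```

```text
p_rec shift [-0.0016  0.002   0.033 ] turn z -0.0 tilt [-0.002 -0.001] q6 -0.53 t 32.43
tcp [0.4555 0.3496 0.07  ] gap mm 49.7 F [ 0.1  1.3 -0.6] grip 42.5821786866436
```

servo_tool(rows=[[[0, 0, 0, -0.001, 0.001, 0.01, -1], [0, 0, 0, 0, 0, 0.013, -1], [0, 0, 0, 0, 0, 0.007, -1], [0, 0, 0, 0, 0, 0.001, -1], [0, 0, 0, 0, 0, 0, -1], [0, 0, 0, 0, 0, 0, -1]]])

```text
t: 32.93
tcp_pos: [0.4577, 0.3504, 0.0402]
tool_rot: [0.285, 0.959, 0.0, 0.0]
force: [0.7, -0.5, -0.9]
finger_gap: 0.591
gripper_force: 42.6
```

```bash
python3 tg.py p_rec .036
```

```text
p_rec shift [-0.0002  0.      0.0042] turn z -0.0 tilt [0.001 0.001] q6 -0.53 t 32.93
tcp [0.4577 0.3504 0.0402] gap mm 50.3 F [ 0.7 -0.5 -0.9] grip 42.626956404419616
```

servo_tool(rows=[[[0, 0, 0, 0, 0, 0.003, -1], [0, 0, 0, 0, 0, 0.001, -1], [0, 0, 0, 0, 0, 0, -1], [0, 0, 0, 0, 0, 0, 0.4], [0, 0, 0, 0, 0, 0, 0.7], [0, 0, 0, 0, 0, 0, 0.7], [0, 0, 0, 0, 0, 0, 0.7]]])

```text
t: 33.52
tcp_pos: [0.4572, 0.3503, 0.0357]
tool_rot: [0.285, 0.959, 0.0, 0.0]
force: [-0.8, 0.2, 0.0]
finger_gap: 0.849
gripper_force: 0.0
```

servo_tool(rows=[[[0, 0, 0, 0, 0, -0.015, 0.7], [0, 0, 0, 0, 0, -0.03, 0.7], [0, 0, 0, 0, 0, -0.035, 1], [0, 0, 0, 0, 0, -0.035, 1], [0, 0, 0, 0, 0, -0.03, 1], [0, 0, 0, 0, 0, -0.03, 1], [0, 0, 0, 0, 0, -0.02, 1]]])

```text
t: 34.1
tcp_pos: [0.4579, 0.3507, 0.2339]
tool_rot: [0.285, 0.959, 0.001, 0.002]
force: [0.4, 0.4, -0.2]
finger_gap: 0.999
gripper_force: 0.0
```

servo_tool(rows=[[[0, 0, 0, -0.025, -0.025, 0, 1], [0, 0, 0, -0.025, -0.03, 0, 1], [0, 0, 0, -0.025, -0.03, 0, 1], [0, 0, 0, -0.025, -0.03, 0, 1], [0, 0, 0, -0.025, -0.03, 0, 1], [0, 0, 0, -0.025, -0.03, 0, 1], [0, 0, 0, 0, 0, 0, 1], [0, 0, 0, 0, 0, 0, 1]]])

```text
t: 34.77
tcp_pos: [0.4876, 0.1197, 0.2307]
tool_rot: [0.287, 0.958, 0.0, -0.0]
force: [0.1, 0.4, -0.4]
finger_gap: 1.0
gripper_force: 0.0
```

```bash
python3 - <<'E'
from tg import *
t=manip.snapshot("top");s=manip.snapshot("side")
a=cv2.resize(t[130:260,150:270],None,fx=3.2,fy=3.2,interpolation=cv2.INTER_CUBIC);b=cv2.resize(s[80:160,250:370],(384,256),interpolation=cv2.INTER_CUBIC)
c=cv2.resize(t[140:245,410:490],(384,504),interpolation=cv2.INTER_CUBIC)[:416]
b=cv2.copyMakeBorder(b,0,160,0,0,cv2.BORDER_CONSTANT)
cv2.imwrite("pics/f1.png",cv2.resize(np.hstack([a,b]),(768,416)))
H,S,V=cv2.split(cv2.cvtColor(t,cv2.COLOR_BGR2HSV));T=manip.camera_info("top")
def fr(c,yaw,p): a=np.radians(yaw);d=np.array(p)-c;return np.round([d[0]*np.cos(a)+d[1]*np.sin(a),-d[0]*np.sin(a)+d[1]*np.cos(a)],4)
m=(V>140)&(S<110)&(H<30);m2=np.zeros_like(m);m2[150:245,160:250]=m[150:245,160:250];m2[150:245,415:490]=m[150:245,415:490]
for c in blobs(m2,25):
    r=cv2.minAreaRect(c);loan=r[0][0]>400
    z=.04 if loan else .076
    p=plane(T,[r[0]],z)[0][:2];print(np.round(r[0],1),np.round(r[1],1),"loan" if loan else "sensor",fr(L,ly,p) if loan else fr(S_,sy,p)) if loan else print(np.round(r[0],1),np.round(r[1],1),"sensor z.076",fr((.5081,.3176),sy,p),"z.044",fr((.5081,.3176),sy,plane(T,[r[0]],.044)[0][:2]))
E
python3 tg.py
```

```text
[459.5 215.6] [ 3.3 23.5] loan [0.065  0.0014]
[187.1 219.2] [14.3 15.7] sensor z.076 [0.0601 0.0085] z.044 [ 0.0644 -0.0005]
tcp [0.487  0.122  0.2306] gap mm 85.1 F [0.  0.3 0. ] grip 0.0
```

View pics/f1.png

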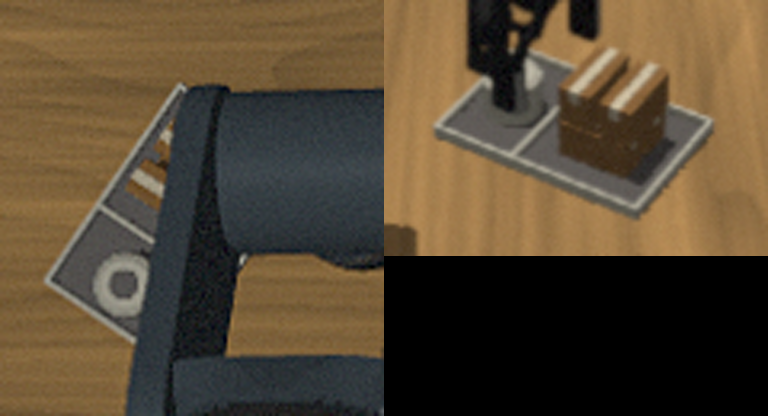

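The side crop shows the stack square and the receiver in its compartment. The arm hides part of the top view, so I move it aside for one final check.

servo_tool(rows=[[[0, 0, 0, -0.01, -0.038, 0, 1], [0, 0, 0, -0.01, -0.038, 0, 1], [0, 0, 0, -0.01, -0.038, 0, 1], [0, 0, 0, -0.01, -0.038, 0, 1], [0, 0, 0, -0.01, -0.038, 0, 1], [0, 0, 0, -0.01, -0.038, 0, 1], [0, 0, 0, 0, 0, 0, 1], [0, 0, 0, 0, 0, 0, 1]]])

```text
t: 35.53
tcp_pos: [0.4131, -0.1026, 0.2307]
tool_rot: [0.286, 0.958, 0.0, 0.0]
force: [0.6, 1.3, -0.2]
finger_gap: 1.003
gripper_force: 0.0
```

```bash
python3 - <<'E'
from tg import *
def fr(p): a=np.radians(sy);d=np.array(p[:2])-(.5081,.3176);return np.round([d[0]*np.cos(a)+d[1]*np.sin(a),-d[0]*np.sin(a)+d[1]*np.cos(a)],4)
for n,(x0,y0,x1,y1) in dict(top=(160,150,250,245),side=(262,70,355,146)).items():
    im=manip.snapshot(n);i=manip.camera_info(n);H,Sa,V=cv2.split(cv2.cvtColor(im,cv2.COLOR_BGR2HSV));m=(V>140)&(Sa<110)&(H<30)&(Sa>(15));k=np.zeros_like(m);k[y0:y1,x0:x1]=m[y0:y1,x0:x1]
    cv2.imwrite(f"pics/{n}_end.png",im)
    for c in blobs(k,25):
        r=cv2.minAreaRect(c);P=plane(i,cv2.boxPoints(r),.076);e=[P[1]-P[0],P[2]-P[1]];Lg=max(e,key=np.linalg.norm)
        print(n,np.round(r[0],1),"z76",fr(P.mean(0)),"z44",fr(plane(i,[r[0]],.044)[0]),np.round([np.linalg.norm(v) for v in e],3),round(np.degrees(np.arctan2(Lg[1],Lg[0]))%180-(sy-90),1))
t=cv2.imread("pics/top_end.png");s=cv2.imread("pics/side_end.png")
cv2.imwrite("pics/f2.png",np.hstack([cv2.resize(t[145:250,160:260],(400,420),interpolation=cv2.INTER_CUBIC),cv2.resize(s[85:155,255:361],(400,420),interpolation=cv2.INTER_CUBIC)]))
E
```

```text
top [188.1 218.7] z76 [0.0576 0.01  ] z44 [0.0619 0.001 ] [0.038 0.037] 105.7
top [202.2 190.7] z76 [-0.0197  0.0001] z44 [-0.0178 -0.0091] [0.008 0.062] 0.4
top [210.6 177.9] z76 [-0.058  -0.0004] z44 [-0.0573 -0.0096] [0.008 0.062] 0.4
side [320.1 122.3] z76 [-0.0692  0.0615] z44 [-0.0528  0.032 ] [0.135 0.156] 87.4
side [327.9 106.4] z76 [-0.0571 -0.0007] z44 [-0.0378 -0.0346] [0.067 0.014] 0.5
side [315.1 101.6] z76 [-0.0186 -0.0008] z44 [ 0.0022 -0.0347] [0.067 0.014] 1.3
side [293. 101.] z76 [0.0326 0.0265] z44 [ 0.0551 -0.0065] [0.085 0.058] 120.4
```

View pics/f2.png

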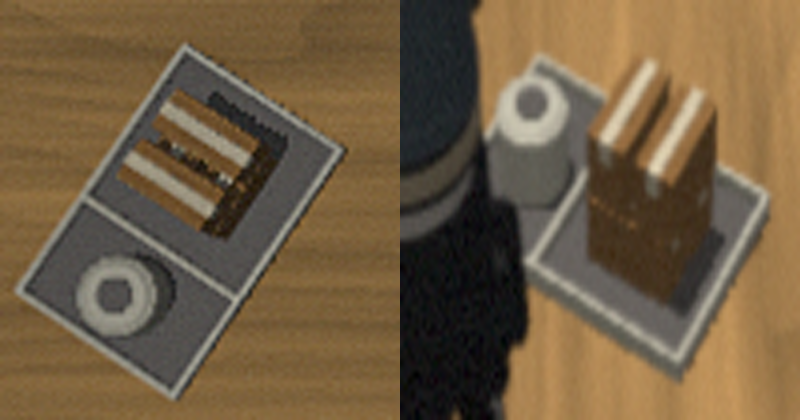

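Both views show everything in place: upper cartons at tray x -0.020 and -0.058, y about 0, and the receiver at x 0.062. Handing in.

```bash
python3 -c "
from station import manip
print(manip.sign_off())"
```

```text
the job is handed in; nothing more can be done
None
```

Both kits are made up and handed in after about 36 s of the 125 s; the last pictures show every item in its place, though the hand-in call returned no verdict.

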